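# Close the test kiln and start the glaze firing

## Task

The test kiln is loaded: get its glaze firing going. With the fingertips, swing the kiln door gently and fully shut and push the loose damper tile along its rails on the kiln roof until it covers the vent hole completely, sliding it, never lifting it; only when both are done, press the green start button all the way in. Leave the red stop button and all the ware and other things on the bench and in the kiln alone.

Things in the scene. Friction and masses are not known exactly. Their poses are not given: they have to be found in the camera images.
- kiln: Fixed grey front-loading test kiln with a dark grey roof, 280 deep (local x) x 320 wide (local y) x 270 mm high. Origin: centre of its footprint on the bench; z up. Its door front faces local -x, roughly world -y (the robot's right); local +y points roughly to the robot (world -x). Only the damper and its rails stand on the roof.
- door (a joint): Blue kiln door on a vertical hinge at the front corner nearest the robot; 0 = fully shut against a stop, grows as it swings out (clockwise from above), starts 0.5 to 0.9 rad. Panel 310 wide, 40 thick, z = 34 to 266 mm. Stiff hinge (0.35 N m): stays where left. Shutting faster than 1.5 rad/s is slamming.
- door_hinge (a point): Point on the hinge axis at z = 245 mm; 146 mm along kiln -x and 158 mm along +y from its origin; axes as the kiln's. Shut, the door runs from here along kiln local -y, its outer face 40 mm out along local -x.
- door_face (a point): Point on the door's outer face (the side to push), 220 mm from the hinge axis, z = 245 mm, 21 mm below the door's top. Moves with the door: its x axis points into the door (push direction), y along the door to the hinge. Above z = 200 mm the face is bare; lower, a vertical bar handle (275 mm from the hinge, z = 85 to 195 mm) stands 41 mm off it.
- vent (a point): Centre of the round vent hole, 40 mm across, in the middle of the kiln's roof at roof level (z = 270 mm); axes as the kiln's. Two steel rails 10 mm high run along local y over the whole roof, their inner faces 78 mm apart, with the hole midway between them; no end stops.
- damper: Loose beige refractory tile flat on the roof between the rails: 100 mm along the rails (its y = kiln's y), 74 wide, 18 thick, about 0.25 kg. Origin: centre of its underside. Starts 70 to 88 mm from the hole's centre on the robot's side; push its near end along kiln -y (about world +x). Covers the hole within 28 mm of the vent centre. Slides with 1 to 3 N, stays where left.
- start (a joint): Travel of the green start button: 0 = out, 0.006 m = fully in; it springs back. About 5 N presses it fully in.
- start_top (a point): Centre of the green button's top, 28 mm in diameter, standing 10 mm above its black ring (outside diameter 44 mm), on the sloping face of a grey console (about 120 x 170 mm). Its z axis is the button's axis, pointing out of the face, tilted 15 degrees from vertical; pressing straight down also works.
- stop (a joint): Travel of the red stop button, same make: 0 = out, 0.006 m = in. Not to be pressed.
- stop_top (a point): Centre of the red stop button's top, 80 mm to the side of the green one on the same console.
- ware_a: Small white upturned cup, 52 mm across, 73 mm high, loose in the kiln chamber (floor at z = 95 mm). Origin: centre of its underside. Leave alone.
- ware_b: Small blue upturned cup, same size, also in the chamber. Leave alone.
- goblet_a: Tan unfired goblet standing upside down on the bench, 72 mm across, 108 mm high. Origin: centre of its underside. Leave alone.
- goblet_b: A second goblet like goblet_a. Leave alone.
- glaze_jar: Amber glass jar with a white cap, 64 mm across, 85 mm high. Origin: centre of its underside. Leave alone.
- kiln_prop: Beige cylindrical kiln prop, 38 mm across, 75 mm high, standing on the bench. Origin: centre of its underside. Leave alone.
- trim_tool: Brush with a wooden handle, 190 mm long, lying on the bench at the robot's right. Leave alone.
Mind the look-alikes: they are no part of the job. Leave any turquoise look-alike of the part that bears start alone.

How it is judged:
By the outcome, as a careful person would: the job done as asked, in the order asked, and still so for the second after the job is handed in, with the robot touching nothing.
It also fails if it takes over 58 s, if anything falls off the work surface, if the arm or the gripper's body presses on something with over 40 N, if the wrist force passes 120 N, or if a joint passes its speed limit or range.

## Robot

A 7-joint arm with a two-finger parallel gripper is mounted at the origin on the work surface. World frame = base frame: x ahead of the robot, y to its left, z up, the work surface at z = 0. Lengths are in m, angles in rad, forces in N, time in s.
With the tool pointing down it reaches from about 0.35 to 0.9 m from the base axis. Payload 8.1 kg.
Tool frame: the origin (TCP) lies at the very end of the fingers, on their centre line; the grasp point (between the pads) lies 19 mm behind it; z points along the fingers, y is the line along which they close (so a half turn about z gives the same grasp; the last joint's range is limited). The gripper opens to 92 mm and grips with 3 to 60 N. Pads are 19 mm wide; open, the fingers measure 130 mm over their backs; the gripper's body (75 mm by 190 mm) begins 47 mm behind the grasp point.
Start: joints at [1.076, 0.434, 0.025, 1.573, -0.012, 1.134, -0.075], TCP at [0.239, -0.578, 0.227] pointing down, gripper open.
Joint ranges: [-2.62, 2.62], [-0.44, 2.09], [-1.27, 1.32], [0.08, 2.57], [-1.32, 4.46], [0.12, 2], [-2.74, 2.74]. Speed limits (rad/s): [2.22, 2.22, 3.01, 3.01, 3.14, 3.14, 3.14].

## Interface

Orientations are given as a rotation vector (axis times angle).
In Python, from cell import arm gives the robot as it stands.
- The arm moves only by the tool carry_out, never from a script. Its argument "commands" is a list of rows, each a list of 7 numbers: the opening, from 0 (shut) to 1 (fully open), then the shift along the tool's x, y, z each as a share of 0.025 m, from -1 to 1, then the turn, a rotation vector about the tool's x, y, z each as a share of 0.1 rad, from -1 to 1. A call has 1 to 8 rows; each row shifts and turns the commanded pose from where the row before left it, along the tool's axes as they then stand; what a row does not reach is not made up. A row lasts 1/10 s, in which the tool goes at most 50 mm and 8.59 degrees, less where a joint would pass 70% of its speed; a pose out of reach is approached as far as the arm can. A call with a number of a shift or a turn outside -1 to 1 is refused whole. A call with a gripper value outside its range is refused whole. The fingers move at their own pace and stop on an object; "squeeze" is the grip in N (left out, the last holds). Time passes only in rows, so rows that do not move let the fingers close. It gives the time, the measured TCP pose, the force, the opening and the grip force at its end, in the units of the state.
- arm.observe(): the state, without advancing time (a new reading comes with each control period).
- arm.get_image(name): name is "scene" or "top"; returns a dict with "pixels" (480x640x3 uint8, red, green, blue), "range_z" (480x640 float32, m along the optical axis (not along the pixel's ray), 0 where there is no reading), "mtx" (3x3 intrinsics, pixels), "R" (3x3) and "t" (3): a world point X has camera coordinates R X + t. Camera axes: x right, y down, z forward; pixel columns grow to the right and rows downward; lengths in m; the calibration is good to about 2 mm. A picture is of the moment at which its call begins.
- arm.sign_off(): hands the job in; it is judged then, once.
The state is a dict: "clock": time; "joints": joint angles; "dq": joint speeds; "joint_efforts": joint torques, N m; "position": TCP position; "ee_rot": TCP orientation; "force": force on the tool from outside, world axes, zero at the start; "ft_torque": the same for the moment, N m; "width": opening from 0.0 (shut) to 1.0 (fully open); "gripper_force": force on a finger pad.
Only numpy, scipy, OpenCV 4.12 (cv2) and the standard library are available. Lean on these libraries where they do the work, as an engineer would, in place of code of your own. Each camera call takes 0.05 s, during which the arm holds its last target. There are 200 camera calls.

## Working session

There is one attempt and no reset: what is moved stays moved. The work goes in short steps, Python scripts to look and compute and a tool call to move; the robot and the scene stay as the last step left them, time stands still between calls to the robot, and variables do not carry over. Pictures are saved under pics/ and viewed, at most 10 in all, crops included, and the job is handed in when it is done.

Besides the shell and the picture viewer there is one more tool, called as name(argument=value, ...) on one line, values as JSON. carry_out: Moves the arm, as the interface text tells. Shift numbers are shares of 0.025 m and turn numbers shares of 0.1 rad, none past 1 either way. Its arguments: {"type":"object","properties":{"commands":{"type":"array"},"squeeze":{"type":"number"}},"required":["commands"]}

```bash
mkdir -p pics; python3 - <<'E'
from cell import arm
import cv2,numpy as np
for n in("scene","top"):
    d=arm.get_image(n); cv2.imwrite(f"pics/{n}0.png",d["pixels"][:,:,::-1]); np.savez(f"{n}0.npz",**d)
    print(n,-d["R"].T@d["t"],d["R"][2])
s=arm.observe();print(s)
E
```

```text
scene [-0.13297729  0.59006996  1.65689038] [ 0.33610242 -0.33866003 -0.87883135]
top [0.27582194 0.01868293 1.42600754] [ 0.13588035  0.02211938 -0.9904783 ]
{'clock': 0.1, 'joints': array([ 1.07641788,  0.43515924,  0.02500053,  1.57400197, -0.0116258 ,
        1.13398634, -0.07508179]), 'dq': array([ 7.15561891e-05, -1.62930428e-03,  3.86422871e-04, -2.78758337e-03,
       -1.33702759e-04, -6.21265989e-04,  1.43459939e-03]), 'joint_efforts': array([ 3.96025629e-03, -6.69126034e+01,  9.89037193e-01, -3.15144861e+01,
       -6.02786243e-02,  3.73723812e-02,  6.33134573e-05]), 'position': array([ 0.23841728, -0.57724877,  0.22602166]), 'ee_rot': array([-3.08020686e+00, -6.11078907e-01,  6.08833284e-04]), 'force': array([ 0.27590999, -0.21829748,  0.37752921]), 'ft_torque': array([0.00047191, 0.03379404, 0.03324864]), 'gripper_force': 0.0, 'width': 0.9973113658280146}
```

View pics/scene0.png

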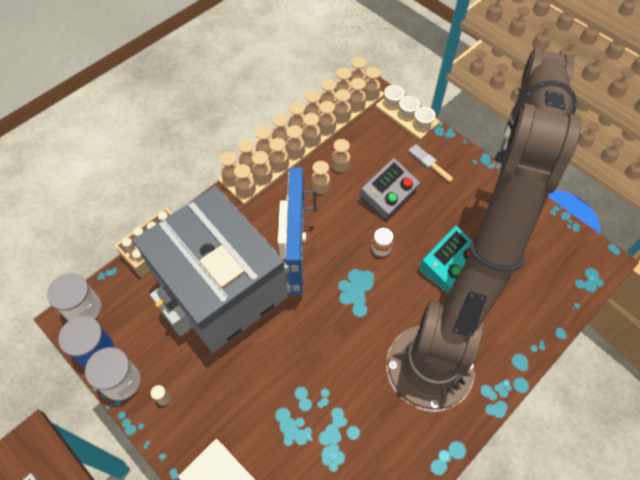

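View pics/top0.png

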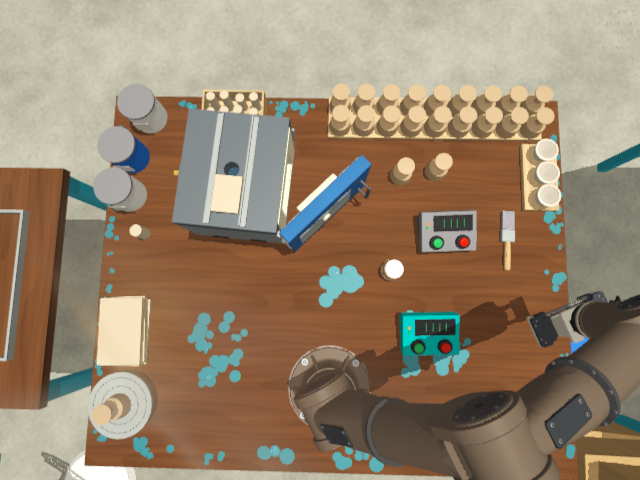

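The pictures show the kiln with hinge near (290,240), door open to about (365,165), the vent at (232,170) and the damper at (227,194) in the top view. On the grey console, green is at (437,242) and red at (464,242). The turquoise console at (430,335) is the look-alike.

```bash
cat > h.py <<'E'
import numpy as np,cv2
def cloud(d):
    v,u=np.mgrid[:480,:640]; z=d["range_z"]; K=d["mtx"]
    c=np.stack([(u-K[0,2])/K[0,0]*z,(v-K[1,2])/K[1,1]*z,z],-1)
    return (c-d["t"])@d["R"]
def rect(P,m):
    return cv2.minAreaRect((P[m][:,:2]*1000).astype(np.float32))
E
python3 - <<'E'
import numpy as np,cv2
from h import *
for n in("top","scene"):
    d=np.load(n+"0.npz");P=cloud(d);hsv=cv2.cvtColor(d["pixels"],cv2.COLOR_RGB2HSV).astype(int);Z=P[...,2];H,S,V=[hsv[...,i] for i in range(3)]
    ok=d["range_z"]>0
    reg=ok&(P[...,0]>.25)&(P[...,1]<.65)&(P[...,1]>-.1)
    def cc(m):
        k,l,st,_=cv2.connectedComponentsWithStats(m.astype(np.uint8)); i=1+np.argmax(st[1:,4]); return l==i
    roof=cc(reg&(Z>.262)&(Z<.30)&((S<90)|(Z>.28)))
    print(n,"roof z",np.median(Z[roof]),rect(P,roof))
    dam=cc(reg&(Z>.275)&(Z<.30)&(H>8)&(H<32)&(S>40)&(V>150)); print("damper",dam.sum(),np.median(Z[dam]),rect(P,dam),P[dam].mean(0))
    blue=reg&(H>100)&(H<118)&(S>150)&(P[...,1]<.35)
    top=cc(blue&(Z>.255)&(Z<.28)); print("doortop",top.sum(),np.median(Z[top]),rect(P,top))
    x=(P[...,0]>.2)&(P[...,0]<.6)&(P[...,1]>-.5)&(P[...,1]<-.05)&ok
    g=cc(x&(H>45)&(H<80)&(S>120)&(V>90)&(P[...,0]>.32)); print("green",g.sum(),P[g].mean(0),P[g].min(0),P[g].max(0))
    r=cc(x&((H<6)|(H>174))&(S>180)&(V>120)&(P[...,0]>.32)); print("red",r.sum(),P[r].mean(0))
    # rails
    if n=="top":
        for v in (130,150,210,230): print(v,[(u,np.round(P[v,u],3).tolist()) for u in range(170,300) if ok[v,u] and .275<Z[v,u]<.285 and S[v,u]<60 and V[v,u]>150][::3])
        hole=reg&(Z<.25)&(abs(np.mgrid[:480,:640][0]-170)<12)&(abs(np.mgrid[:480,:640][1]-232)<12);print("hole",hole.sum(),np.argwhere(hole).mean(0))
        dark=(V<45)&(abs(np.mgrid[:480,:640][0]-168)<12)&(abs(np.mgrid[:480,:640][1]-232)<14);print(dark.sum(),np.argwhere(dark).min(0),np.argwhere(dark).max(0))
        K=d["mtx"];cam=-d["R"].T@d["t"]
        for q in [np.argwhere(dark).mean(0)]:
            ray=d["R"].T@np.array([(q[1]-K[0,2])/K[0,0],(q[0]-K[1,2])/K[1,1],1]);print("holexy",cam+ray*(.27-cam[2])/ray[2])
E
```

```text
top roof z 0.2705889095801013 ((617.9005126953125, 277.3273620605469), (283.7517395019531, 322.2854919433594), 85.18671417236328)
damper 1043 0.28800491894913505 ((545.097412109375, 284.9842529296875), (75.27423095703125, 99.78785705566406), 85.54268646240234) [0.54392729 0.2844325  0.28778976]
doortop 1586 0.2655164640381717 ((540.5305786132812, 22.236053466796875), (38.43981170654297, 305.2713623046875), 44.72710037231445)
green 76 [ 0.45037253 -0.32170024  0.07497012] [ 0.43830833 -0.33896761  0.05499027] [ 0.46476638 -0.30876603  0.0827331 ]
red 71 [ 0.45423931 -0.40117663  0.07544666]
130 [(220, [0.722, 0.312, 0.278]), (251, [0.723, 0.228, 0.278])]
150 [(217, [0.665, 0.317, 0.28])]
210 [(209, [0.5, 0.33, 0.279]), (223, [0.5, 0.292, 0.283]), (241, [0.502, 0.246, 0.277])]
230 []
hole 123 [169.17886179 232.05691057]Traceback (most recent call last):
  File "<stdin>", line 21, in <module>
    return umr_minimum(a, axis, None, out, keepdims, initial, where)
ValueError: zero-size array to reduction operation minimum which has no identity
```

```bash
python3 - <<'E'
import numpy as np,cv2
from h import *
for n in("top","scene"):
    d=np.load(n+"0.npz");P=cloud(d);hsv=cv2.cvtColor(d["pixels"],cv2.COLOR_RGB2HSV).astype(int);Z=P[...,2];H,S,V=[hsv[...,i] for i in range(3)]
    ok=d["range_z"]>0; x=ok&(P[...,0]>.36)&(P[...,0]<.6)&(P[...,1]>-.5)&(P[...,1]<-.22)
    f=x&(Z>.035)&(S<60)&(V>80); A=np.c_[P[f][:,:2],np.ones(f.sum())]
    z=P[f][:,2]
    for _ in range(5):
        c=np.linalg.lstsq(A,z,rcond=None)[0]; k=abs(A@c-z)<.004; A,z=A[k],z[k]
    print(n,"face plane",c,len(z),"slope deg",np.degrees(np.arctan(np.hypot(*c[:2]))),rect(P,x&(Z>.02)))
    h=Z-(P[...,0]*c[0]+P[...,1]*c[1]+c[2])
    for nm,m in(("green",(H>40)&(H<85)&(S>100)),("red",((H<8)|(H>172))&(S>150))):
        m=m&x&(h>.01); q=P[m]; print(nm,len(q),np.median(h[m]),h[m].max(),q.mean(0),q.min(0),q.max(0))
        t=m&(h>np.percentile(h[m],90)-.003); print("  top",t.sum(),P[t].mean(0))
    if n=="scene":
        reg=ok&(P[...,0]>.25)&(P[...,1]<.65)&(P[...,1]>-.2)
        def cc(m):
            k,l,st,_=cv2.connectedComponentsWithStats(m.astype(np.uint8)); return l==1+np.argmax(st[1:,4])
        for nm,m in(("roof",(Z>.262)&(Z<.30)&((S<90)|(Z>.28))),("dam",(Z>.28)&(Z<.3)&(H>8)&(H<32)&(S>40)&(V>150)),("door",(H>100)&(H<118)&(S>150)&(Z>.257)&(Z<.28))):
            m=cc(reg&m);print(nm,m.sum(),np.median(Z[m]),rect(P,m))
E
```

```text
top face plane [ 0.26430662  0.01383737 -0.06074635] 1035 slope deg 14.824483038636002 ((494.08154296875, -359.95635986328125), (129.63372802734375, 172.7330780029297), 3.377969741821289)
green 77 0.022581729996299454 0.027858457680648416 [ 0.45021266 -0.32140229  0.07512107] [ 0.43784518 -0.33800601  0.06089551] [ 0.46483263 -0.30876603  0.0827331 ]
  top 31 [ 0.45038644 -0.32053684  0.07935521]
red 79 0.02198014736775622 0.029761121241457383 [ 0.45432517 -0.40088877  0.07483051] [ 0.44228929 -0.41495159  0.06129097] [ 0.46934127 -0.38827639  0.08485051]
  top 27 [ 0.45578637 -0.401766    0.08013104]
scene face plane [ 0.24068989 -0.00436675 -0.05581006] 576 slope deg 13.535247633768465 ((485.4352722167969, -358.8709411621094), (126.05365753173828, 178.90740966796875), 1.5511835813522339)
green 65 0.020844905021790573 0.029460503419212518 [ 0.44833933 -0.32284037  0.07354615] [ 0.43392363 -0.37977126  0.06114085] [ 0.50681178 -0.30718153  0.08359601]
  top 15 [ 0.44511601 -0.31655461  0.07934103]
red 54 0.019330068263285732 0.034137251530186465 [ 0.45120692 -0.40077579  0.07448648] [ 0.43887575 -0.41748609  0.06341993] [ 0.4655923  -0.38629929  0.08702214]
  top 10 [ 0.45172183 -0.3988506   0.08256326]
roof 10449 0.26898442533237343 ((613.3471069335938, 278.14208984375), (281.8527526855469, 326.68670654296875), 85.17289733886719)
dam 110 0.28554898503432746 ((539.8301391601562, 285.33203125), (74.23609924316406, 102.7896499633789), 84.64889526367188)
door 1086 0.26430631213176226 ((534.634765625, 24.170883178710938), (34.69690704345703, 308.68206787109375), 45.0946159362793)
```

carry_out(commands=[[0,0.4,-0.3,-0.1,0,0,0],[0,0.8,-0.59,-0.1,0,0,0],[0,0.8,-0.59,-0.1,0,0,0],[0,0.8,-0.59,-0.1,0,0,0],[0,0.8,-0.59,-0.1,0,0,0],[0,0.8,-0.59,0,0,0,0],[0,0.8,-0.59,0,0,0,0],[0,0.8,-0.59,0,0,0,0]], squeeze=5)

```text
clock: 0.9
position: [0.3357, -0.4161, 0.2394]
ee_rot: [-3.081, -0.612, -0.0]
force: [1.0, -0.1, -0.2]
width: 0.349
gripper_force: 0.0
```

carry_out(commands=[[0,0.8,-0.59,0,0,0,0],[0,0.8,-0.59,0,0,0,0],[0,0.8,-0.59,0,0,0,0],[0,0.8,-0.59,0,0,0,0],[0,0.8,-0.59,0,0,0,0],[0,0.8,-0.59,0,0,0,0],[0,0.8,-0.59,0,0,0,0],[0,0.8,-0.59,0,0,0,0]])

```text
clock: 1.7
position: [0.4381, -0.246, 0.2393]
ee_rot: [-3.081, -0.613, 0.0]
force: [0.2, -0.6, 0.3]
width: 0.003
gripper_force: 0.0
```

carry_out(commands=[[0,0.8,-0.59,0,0,0,0],[0,0.8,-0.59,0,0,0,0],[0,0.8,-0.59,0,0,0,0],[0,0,0,0,0,0,-0.97],[0,0,0,0,0,0,-0.97],[0,0,0,0,0,0,-0.97],[0,0,0,0,0,0,-0.97],[0,0,0,0,0,0,0]])

```text
clock: 2.5
position: [0.4761, -0.1832, 0.2393]
ee_rot: [-2.904, -1.197, 0.0]
force: [-1.0, 0.8, -0.0]
width: 0.007
gripper_force: 0.0
```

carry_out(commands=[[0,0.87,-0.23,0,0,0,0],[0,0.87,-0.23,0,0,0,0],[0,0.87,-0.23,0,0,0,0],[0,0.87,-0.23,0,0,0,0],[0,0.87,-0.23,0,0,0,0],[0,0.87,-0.23,0,0,0,0]])

```text
clock: 3.1
position: [0.545, -0.0665, 0.2393]
ee_rot: [2.908, 1.19, -0.0]
force: [-0.0, 0.1, 0.1]
width: 0.003
gripper_force: 0.0
```

carry_out(commands=[[0,0.3,0,0,0,0,0],[0,0.3,0,0,0,0,0],[0,0.3,0,0,0,0,0],[0,0.3,0,0,0,0,0]])

```text
clock: 3.5
position: [0.5664, -0.0473, 0.2392]
ee_rot: [2.907, 1.191, -0.001]
force: [-1.2, -0.1, 0.2]
width: 0.004
gripper_force: 0.0
```

carry_out(commands=[[0,0.44,0.1,0,0,0,-0.5],[0,0.44,0.1,0,0,0,-0.5],[0,0.44,0.1,0,0,0,-0.5],[0,0.44,0.1,0,0,0,-0.5],[0,0.44,0.1,0,0,0,-0.5],[0,0.44,0.1,0,0,0,-0.5],[0,0.44,0.1,0,0,0,-0.5],[0,0.44,0.1,0,0,0,-0.5]])

```text
clock: 4.3
position: [0.6329, 0.0123, 0.2389]
ee_rot: [2.611, 1.748, -0.003]
force: [-1.6, -0.9, -0.5]
width: 0.002
gripper_force: 0.9
```

carry_out(commands=[[0,0.44,0.1,0,0,0,-0.5],[0,0.44,0.1,0,0,0,-0.5],[0,0.44,0.1,0,0,0,-0.5],[0,0.3,0.06,0,0,0,-0.3],[0,0.3,0.06,0,0,0,-0.3]])

```text
clock: 4.8
position: [0.6575, 0.0551, 0.2389]
ee_rot: [2.413, 2.011, -0.002]
force: [0.0, -2.3, -1.3]
width: 0.01
gripper_force: 1.0
```

carry_out(commands=[[0,0.26,0.06,0,0,0,-0.3],[0,0.26,0.06,0,0,0,-0.3],[0,0.26,0.06,0,0,0,-0.3],[0,0.15,0,0,0,0,0]])

```text
clock: 5.2
position: [0.6652, 0.0771, 0.2392]
ee_rot: [2.318, 2.118, -0.003]
force: [-2.5, -11.5, 4.3]
width: 0.006
gripper_force: 5.9
```

carry_out(commands=[[0,0.1,0,0,0,0,0],[0,0.05,0,0,0,0,0],[0,0,0,0,0,0,0]])

```text
clock: 5.5
position: [0.6652, 0.077, 0.2392]
ee_rot: [2.321, 2.111, -0.008]
force: [-3.9, -12.7, 2.9]
width: 0.007
gripper_force: 6.7
```

carry_out(commands=[[0,0.2,0,0,0,0,0],[0,0.1,0,0,0,0,0],[0,0,0,0,0,0,0]])

```text
clock: 5.8
position: [0.6651, 0.077, 0.2392]
ee_rot: [2.323, 2.101, -0.022]
force: [-10.5, -30.8, 11.6]
width: 0.005
gripper_force: 16.0
```

carry_out(commands=[[0,-0.6,0,0,0,0,0],[0,-1,0,0,0,0,0],[0,-1,0,-1,0,0,0],[0,0,0,-1,0,0,0],[0,0,0,-1,0,0,0],[0,0,0,-1,0,0,0],[0,0,0,0,0,0,0]])

```text
clock: 6.5
position: [0.6617, 0.0259, 0.3437]
ee_rot: [2.317, 2.117, 0.01]
force: [0.3, 1.6, 1.1]
width: 0.004
gripper_force: 0.0
```

```bash
python3 - <<'E'
from cell import arm
import cv2,numpy as np
from h import *
for n in("top","scene"):
    d=arm.get_image(n); cv2.imwrite(f"pics/{n}1.png",d["pixels"][:,:,::-1])
    P=cloud(d);hsv=cv2.cvtColor(d["pixels"],cv2.COLOR_RGB2HSV).astype(int);Z=P[...,2];H,S,V=[hsv[...,i] for i in range(3)]
    reg=(d["range_z"]>0)&(P[...,0]>.25)&(P[...,1]<.65)&(P[...,1]>-.2)
    def cc(m):
        k,l,st,_=cv2.connectedComponentsWithStats(m.astype(np.uint8)); return l==1+np.argmax(st[1:,4])
    for nm,m in(("dam",(Z>.28)&(Z<.3)&(H>8)&(H<32)&(S>40)&(V>150)),("door",(H>100)&(H<118)&(S>150)&(Z>.257)&(Z<.28))):
        m=cc(reg&m);print(n,nm,m.sum(),rect(P,m))
E
```

```text
top dam 1030 ((545.357666015625, 284.5635070800781), (74.55108642578125, 100.32293701171875), 85.25205993652344)
top door 1584 ((598.1094970703125, 112.93368530273438), (39.04262924194336, 305.8000183105469), 85.24009704589844)
scene dam 58 ((496.4336853027344, 297.3316650390625), (81.28764343261719, 31.299333572387695), 56.493675231933594)
scene door 1067 ((594.1334838867188, 113.97549438476562), (36.720760345458984, 310.5469665527344), 85.00338745117188)
```

View pics/top1.png

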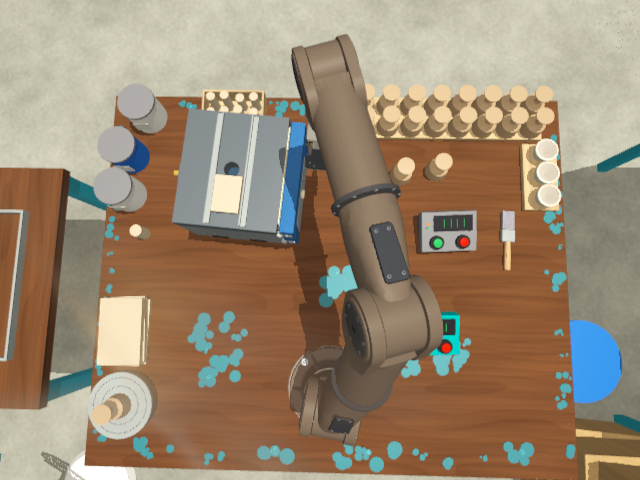

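The top view shows the door flush with the kiln front at (293,180), with angle 85.2° matching the kiln. The damper is untouched at (227,194).

carry_out(commands=[[0,0.76,-0.71,0,0,0,0],[0,0.76,-0.71,0,0,0,0],[0,0.76,-0.71,0,0,0,0],[0,0.76,-0.71,0,0,0,0],[0,0.76,-0.71,0,0,0,0],[0,0.76,-0.71,0,0,0,0],[0,0.76,-0.71,0,0,0,0]])

```text
clock: 7.3
position: [0.5473, 0.1691, 0.338]
ee_rot: [-2.319, -2.118, 0.002]
force: [-0.0, 0.3, 0.2]
width: 0.007
gripper_force: 0.0
```

carry_out(commands=[[0,0.76,-0.71,0,0,0,0],[0,0.76,-0.71,0,0,0,0],[0,0.76,-0.71,0,0,0,0],[0,0.76,-0.71,0,0,0,0],[0,0.76,-0.71,0,0,0,0],[0,0.76,-0.71,0,0,0,0],[0,0,0,0,0,0,0]])

```text
clock: 8.0
position: [0.4495, 0.2948, 0.3385]
ee_rot: [-2.312, -2.124, 0.001]
force: [-0.2, 1.1, -0.5]
width: 0.006
gripper_force: 0.0
```

carry_out(commands=[[0,-0.1,0.1,0.8,0,0,0],[0,0,0,0.8,0,0,0],[0,0,0,0.6,0,0,0],[0,0,0,0.26,0,0,0],[0,0,0,0,0,0,0]])

```text
clock: 8.5
position: [0.4548, 0.288, 0.2765]
ee_rot: [-2.32, -2.118, 0.004]
force: [0.2, 0.4, 0.7]
width: 0.006
gripper_force: 0.0
```

carry_out(commands=[[0,0,0.3,0,0,0,0],[0,0,0.3,0,0,0,0]])

```text
clock: 8.7
position: [0.4711, 0.2875, 0.2786]
ee_rot: [2.32, 2.118, 0.002]
force: [-0.1, 0.6, 0.0]
width: 0.002
gripper_force: 0.0
```

carry_out(commands=[[0,0,0.3,0.06,0,0,0],[0,0,0.3,0,0,0,0],[0,0,0.3,0,0,0,0],[0,0,0.3,0,0,0,0],[0,0,0.3,0,0,0,0]])

```text
clock: 9.2
position: [0.5076, 0.2843, 0.2765]
ee_rot: [-2.319, -2.118, -0.0]
force: [-5.3, 0.9, 6.0]
width: 0.01
gripper_force: 3.7
```

carry_out(commands=[[0,0,0.3,0,0,0,0],[0,0,0.3,0,0,0,0],[0,0,0.3,0,0,0,0],[0,0,0.3,0,0,0,0],[0,0,0.2,0,0,0,0],[0,0,0,0,0,0,0]])

```text
clock: 9.8
position: [0.5432, 0.281, 0.2765]
ee_rot: [-2.32, -2.118, -0.001]
force: [-3.7, -0.2, 5.3]
width: 0.008
gripper_force: 2.4
```

carry_out(commands=[[0,0,0.15,0,0,0,0],[0,0,0,0,0,0,0],[0,0,-0.6,0,0,0,0],[0,0,-0.6,0,0,0,0],[0,-0.5,-0.5,-1,0,0,0],[0,-0.7,-1,-1,0,0,0],[0,-0.7,-1,-0.5,0,0,0],[0,-1,-1,0,0,0,0]])

```text
clock: 10.6
position: [0.423, 0.2195, 0.3404]
ee_rot: [2.319, 2.118, 0.006]
force: [-0.0, -0.4, -0.2]
width: 0.007
gripper_force: 0.0
```

carry_out(commands=[[0,-1,-0.4,0,0,0,0],[0,-1,-0.4,0,0,0,0],[0,-1,0,0,0,0,0],[0,-1,0,0,0,0,0],[0,-1,0,0,0,0,0],[0,-1,0,0,0,0,0],[0,-1,0,0,0,0,0],[0,-1,0,0,0,0,0]])

```text
clock: 11.4
position: [0.3848, 0.0198, 0.3389]
ee_rot: [2.32, 2.117, 0.001]
force: [0.8, 0.7, -1.1]
width: 0.006
gripper_force: 0.0
```

```bash
python3 - <<'E'
from cell import arm
import cv2,numpy as np
from h import *
for n in("top","scene"):
    d=arm.get_image(n); cv2.imwrite(f"pics/{n}2.png",d["pixels"][:,:,::-1])
    P=cloud(d);hsv=cv2.cvtColor(d["pixels"],cv2.COLOR_RGB2HSV).astype(int);Z=P[...,2];H,S,V=[hsv[...,i] for i in range(3)]
    reg=(d["range_z"]>0)&(P[...,0]>.25)&(P[...,1]<.65)&(P[...,1]>-.2)
    def cc(m):
        k,l,st,_=cv2.connectedComponentsWithStats(m.astype(np.uint8)); return l==1+np.argmax(st[1:,4])
    for nm,m in(("dam",(Z>.28)&(Z<.3)&(H>8)&(H<32)&(S>40)&(V>150)),("door",(H>100)&(H<118)&(S>150)&(Z>.257)&(Z<.28)),("roof",(Z>.262)&(Z<.30)&((S<90)|(Z>.28)))):
        m=cc(reg&m);print(n,nm,m.sum(),np.median(Z[m]),rect(P,m))
s=arm.observe();print(s["position"],s["ee_rot"],s["joints"])
E
```

```text
top dam 1006 0.2880804040401776 ((612.3465576171875, 280.0313720703125), (75.6709213256836, 100.7431411743164), 85.89305877685547)
top door 1440 0.2656409370371662 ((597.6800537109375, 113.00401306152344), (39.10737609863281, 304.5728759765625), 85.15874481201172)
top roof 11919 0.27059435666401105 ((618.0322875976562, 276.44720458984375), (286.5993347167969, 322.204345703125), 85.19937133789062)
scene dam 103 0.28433556460308096 ((591.5311279296875, 302.7457275390625), (119.0427474975586, 63.32106018066406), 33.482765197753906)
scene door 1125 0.2641640217074135 ((592.9527587890625, 113.31060791015625), (36.848289489746094, 308.1531066894531), 84.70246887207031)
scene roof 10612 0.26893789031365 ((613.1156005859375, 275.5909729003906), (287.04144287109375, 326.5441589355469), 85.19813537597656)
[0.38468709 0.01775494 0.33873872] [ 2.32462643e+00  2.11084053e+00 -1.20650979e-03] [ 0.23572797 -0.02705508 -0.40291034  1.88137293 -0.00921734  1.28490257
 -0.26077681]
```

View pics/top2.png

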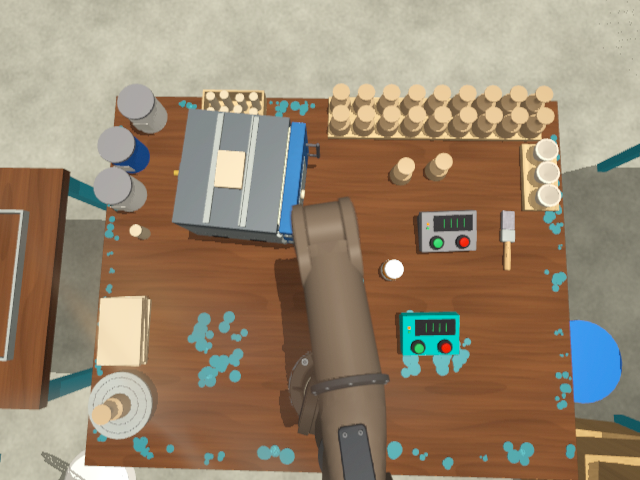

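The top view shows the tile at (229,169) covering the vent, about 6 mm off centre and lying flat, with the door still shut. I'm going to the green button on the grey console at (437,242).

carry_out(commands=[[0,-0.5,0.1,0,0,0,0],[0,-0.9,0.23,0,0,0,0],[0,-0.9,0.23,0,0,0,0],[0,-0.9,0.23,0,0,0,0],[0,-0.9,0.23,0,0,0,0],[0,-0.9,0.23,0,0,0,0],[0,-0.9,0.23,0,0,0,0],[0,-0.9,0.23,0,0,0,0]])

```text
clock: 12.3
position: [0.4121, -0.1527, 0.3388]
ee_rot: [2.319, 2.118, -0.0]
force: [-0.2, 0.9, -0.2]
width: 0.007
gripper_force: 0.0
```

carry_out(commands=[[0,-0.9,0.23,0,0,0,0],[0,-0.9,0.23,0,0,0,0],[0,-0.9,0.23,0,0,0,0],[0,-0.9,0.23,0,0,0,0],[0,-0.9,0.23,0.5,0,0,0],[0,-0.9,0.23,0.5,0,0,0],[0,-0.9,0.23,0.5,0,0,0]])

```text
clock: 13.0
position: [0.4379, -0.3134, 0.3007]
ee_rot: [2.319, 2.118, -0.001]
force: [0.5, 0.4, 0.1]
width: 0.005
gripper_force: 0.0
```

carry_out(commands=[[0,0,0,0.5,0,0,-0.7],[0,0,0,0.5,0,0,-0.7],[0,0,0,0.5,-0.87,0,0],[0,0,0,0.5,-0.87,0,0],[0,0,0,0.5,-0.87,0,0],[0,0,0,0,0,0,0]])

```text
clock: 13.6
position: [0.4376, -0.3122, 0.2369]
ee_rot: [2.039, 2.134, 0.279]
force: [0.2, -0.7, -0.6]
width: 0.004
gripper_force: 0.0
```

```bash
python3 - <<'E'
from cell import arm
import numpy as np
from scipy.spatial.transform import Rotation as R
s=arm.observe();r=R.from_rotvec(s["ee_rot"]).as_matrix();print(s["position"],r.round(3),s["joints"])
g=np.array([.449,-.321,.077]);print("to button, tool axes mm",r.T@(g-s["position"])*1000)
E
```

```text
[ 0.43760647 -0.31222058  0.23694135] [[-0.046  0.966  0.256]
 [ 0.999  0.044  0.013]
 [ 0.002  0.256 -0.967]] [ 0.74718673  0.18899246 -0.13451406  1.93564889 -0.18377861  0.82286976
  0.77509202]
to button, tool axes mm [ -9.57144764 -30.30625152 157.41043004]
```

carry_out(commands=[[0,-0.2,-0.6,0,0,0,0],[0,-0.18,-0.6,0.6,0,0,0],[0,0,0,0.8,0,0,0],[0,0,0,0.8,0,0,0],[0,0,0,0.8,0,0,0],[0,0,0,0.8,0,0,0],[0,0,0,0.8,0,0,0],[0,0,0,0.4,0,0,0]])

```text
clock: 14.4
position: [0.4456, -0.3207, 0.1094]
ee_rot: [2.033, 2.139, 0.28]
force: [0.2, 0.6, 0.7]
width: 0.004
gripper_force: 0.0
```

```bash
python3 - <<'E'
from cell import arm
import numpy as np,cv2
from scipy.spatial.transform import Rotation as R
d=arm.get_image("scene"); im=cv2.resize(d["pixels"][130:290,320:520,::-1],(800,600),interpolation=cv2.INTER_CUBIC);cv2.imwrite("pics/s3.png",im)
s=arm.observe();r=R.from_rotvec(s["ee_rot"]).as_matrix();print(s["position"],s["force"])
g=np.array([.449,-.321,.077]);print("to button, tool axes mm",r.T@(g-s["position"])*1000)
E
```

```text
[ 0.44528064 -0.32041975  0.1085958 ] [-0.69174899  0.32580241 -1.2568664 ]
to button, tool axes mm [-0.83059741 -4.52082054 31.48551096]
```

View pics/s3.png

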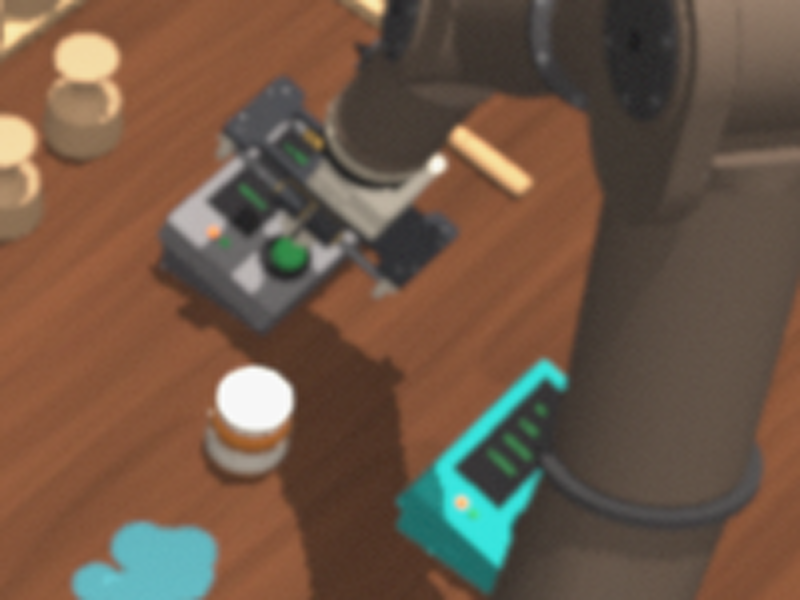

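The crop shows the gripper above the console, the green button at (290,255) just below the fingertips, and the red one off to the side.

carry_out(commands=[[0,0,-0.18,0.3,0,0,0],[0,0,0,0.3,0,0,0],[0,0,0,0.3,0,0,0],[0,0,0,0.1,0,0,0],[0,0,0,0,0,0,0]])

```text
clock: 14.95
position: [0.4462, -0.3211, 0.0849]
ee_rot: [2.034, 2.136, 0.28]
force: [0.0, 0.4, -0.3]
width: 0.009
gripper_force: 0.0
```

carry_out(commands=[[0,0,0,0.1,0,0,0],[0,0,0,0.1,0,0,0],[0,0,0,0.08,0,0,0]])

```text
clock: 15.25
position: [0.4481, -0.3212, 0.0784]
ee_rot: [2.033, 2.135, 0.28]
force: [-0.3, 0.6, 0.1]
width: 0.007
gripper_force: 0.0
```

carry_out(commands=[[0,0,0,0.1,0,0,0],[0,0,0,0.08,0,0,0]])

```text
clock: 15.45
position: [0.4493, -0.3211, 0.074]
ee_rot: [2.033, 2.135, 0.28]
force: [-0.9, -0.1, 2.9]
width: 0.005
gripper_force: 1.7
```

carry_out(commands=[[0,0,0,0.08,0,0,0],[0,0,0,0.08,0,0,0]])

```text
clock: 15.65
position: [0.4502, -0.3212, 0.0709]
ee_rot: [2.033, 2.135, 0.28]
force: [-17.2, 6.1, 41.8]
width: 0.006
gripper_force: 22.5
```

carry_out(commands=[[0,0,0,0.08,0,0,0],[0,0,0,0,0,0,0]])

```text
clock: 15.85
position: [0.4503, -0.3212, 0.0708]
ee_rot: [2.033, 2.134, 0.28]
force: [-19.8, 7.8, 47.4]
width: 0.007
gripper_force: 25.0
```

carry_out(commands=[[0,0,0,-0.6,0,0,0],[0,0,0,-0.8,0,0,0],[0,0,0,-0.9,0,0,0],[0,0,0,-0.9,0,0,0],[0,0,0,-0.9,0,0,0],[0,0,0,-0.9,0,0,0],[0,0,0,-0.4,0,0,0],[0,0,0,0,0,0,0]])

```text
clock: 16.65
position: [0.4163, -0.3233, 0.1997]
ee_rot: [2.032, 2.133, 0.28]
force: [0.1, -0.2, 0.3]
width: 0.007
gripper_force: 0.0
```

```bash
python3 - <<'E'
from cell import arm
import cv2
d=arm.get_image("top"); cv2.imwrite("pics/top4.png",d["pixels"][:,:,::-1]);print(arm.observe()["force"])
E
```

```text
[ 0.43772049  0.18674448 -0.92593929]
```

View pics/top4.png

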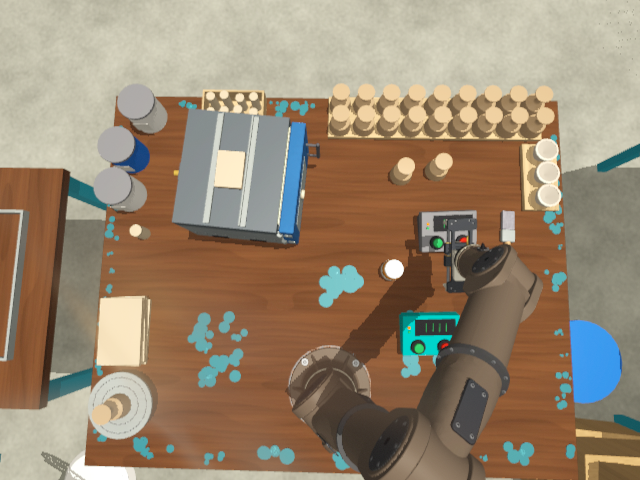

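The door is shut at (293,180), the tile covers the vent at (229,169), and everything else is undisturbed.

```bash
python3 -c "
from cell import arm
print(arm.sign_off())"
```

```text
the job is handed in; nothing more can be done
None
```

I shut the kiln door, slid the damper tile over the vent (about 6 mm off centre, within the 28 mm limit), then pressed the green start button to its stop. The job is handed in at about 17 s, with the red stop button and the ware left alone.

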